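# Set out the sampling desk

## Robot

A 7-joint arm with a two-finger parallel gripper is mounted at the origin on the work surface. World frame = base frame: x ahead of the robot, y to its left, z up, the work surface at z = 0. Lengths are in mm, angles in rad, forces in N, time in s.
With the tool pointing down it reaches from about 400 to 850 mm from the base axis. Payload 4.5 kg.
Tool frame: the origin (TCP) lies between the finger pads; the fingertips stand 19 mm ahead of it and the grasp point (between the pads) is the TCP; y points along the fingers, z is the direction in which the jaws open and shut, and the axes are right-handed (so a half turn about y gives the same grasp; the last joint's range is limited). The gripper opens to 85 mm and grips with 20 to 120 N. Pads are 22 mm wide; open, the fingers measure 114 mm over their backs; the gripper's body (76 mm by 85 mm) begins 54 mm behind the grasp point. The pads swing forward as they close: fully open they stand 13 mm farther back than shut.
Start: joints at [1.229, 0.689, -0.195, 1.565, 0.157, 0.902, -0.215], TCP at [229.415, -581.396, 250.317] pointing down, gripper open.
Joint ranges: [-3.01, 3.01], [-0.46, 2.08], [-1.47, 1.51], [0.13, 2.56], [-1, 4.14], [0.04, 2.09], [-2.66, 2.66]. Speed limits (rad/s): [2.57, 2.57, 3.14, 3.14, 3.14, 3.14, 3.14].

## Interface

Orientations are given as a rotation vector (axis times angle).
In Python, from rig import env gives the robot as it stands. The module is installed in compiled form; this text tells all that it offers.
- The arm moves only by the tool servo_tool, never from a script. Its argument "steps" is a list of rows, each an object with "dp": the shift along the world's x, y, z in m, a list of three; "delta_rot": the turn, a rotation vector about the world's x, y, z in rad, a list of three. In form: [{"dp": [tx, ty, tz], "delta_rot": [wx, wy, wz]}, ...]. A call has exactly 8 rows; each row is the pose to reach, as a shift and turn from the pose commanded when the call began; what a row does not reach only later rows make up. A row lasts 1/8 s, in which the tool goes at most 62.5 mm and 10.7 degrees, less where a joint would pass 70% of its speed; a pose out of reach is approached as far as the arm can. A call with a gripper value outside its range is refused whole. "fingers" is the closure, from 0 (fully open) to 1 (shut), set as the call begins (left out, the last holds). The fingers move at their own pace and stop on an object; the grip force is fixed at half the most. Time passes only in rows, so rows that repeat a pose let the fingers close, or fill a call up. It gives the time, the measured TCP pose, the force and the opening at its end, in the units of the state.
- env.state(): the state, without advancing time (a new reading comes with each control period).
- env.camera(name): name is "side" or "top" or "wrist"; returns (picture, depth): 400x640x3 uint8, red, green, blue; 400x640 float32, mm along the optical axis (not along the pixel's ray), 0 where there is no reading.
- env.camera_params(name): a dict with "K" (3x3 intrinsics, pixels), "R" (3x3) and "t" (3): a world point X has camera coordinates R X + t; the wrist camera has in their place "T_tool_cam" (4x4, takes a point from camera to tool coordinates, whose origin is the TCP and whose axes are the tool frame's). Camera axes: x right, y down, z forward; pixel columns grow to the right and rows downward; lengths in mm; the calibration is good to about 2 mm. A picture is of the moment at which its call begins: read the wrist's pose just before it. camera_params takes no time and is no camera call.
- env.hand_in(): hands the job in, once; it reports no verdict.
The state is a dict: "t": time; "joint_positions": joint angles; "qd": joint speeds; "effort": joint torques, N m; "ee_pos": TCP position; "tcp_rot": TCP orientation; "contact_force": force on the tool from outside, world axes, zero at the start; "torque": the same for the moment, N m; "width": opening from 0.0 (shut) to 1.0 (fully open).
Only numpy, scipy, OpenCV 4.12 (cv2) and the standard library are available. Lean on these libraries where they do the work, as an engineer would, in place of code of your own. Each camera call takes 0.05 s, during which the arm holds its last target. There are 200 camera calls.

## Task

Set the desk out for the next sample: lay the flat slide case in the middle of the white request card, lengthways along it, stand the wide jar on the middle of the case, and stand the slim bottle midway between the card and the tube rack. Lay the tape roll flat, centred straight behind the rack (on its side away from the robot) with a gap of about 2.5 cm, and stand the stamp beside the roll on its left, as the robot sees it and in line with the rack's length, again with a gap of about 2.5 cm. Leave the eraser and the sharpener where they are.

Things in the scene. Friction and masses are not known exactly. Their poses are not given: they have to be found in the camera images.
- case: Flat closed microscope-slide case, a loose box 54 (x) x 85 (y) x 28 mm (z), grey bottom and white flat lid, starting flat on the desk. Origin at the centre of its underside, z up, y along its length.
- jar: Wide, low specimen jar with a screw cap: white and translucent, diameter 48 mm over about its lower half (grip it there), cap a little narrower, height 50 mm, loose, standing. Origin at the centre of its underside, z up.
- bottle: Slim amber bottle with a white cap, diameter 32 mm at the body, which is straight at least up to 30 mm; height 75 mm, loose, standing. Origin at the centre of its underside, z up.
- roll: Roll of beige surgical tape lying flat, a ring 52 mm outside, 26 mm inside diameter, 25 mm high, loose. Origin on its axis at the underside, z up.
- stamp: Round rubber stamp standing on its face, loose: black foot 32 mm in diameter and 16 mm high, with an upright dark wooden cylinder handle 22 mm in diameter from 16 to 60 mm. Origin at the centre of its underside, z up.
- rack: White tube rack with ten capped sample tubes, fixed: 44 (x) x 104 (y) mm, white block 35 mm high, tube caps up to 75 mm. Origin at the centre of its underside; y along its length, to the robot's left; x points behind it, away from the robot.
- card: White request card with printed lines lying on the blotter, fixed, 74 (x) x 104 (y) x 3 mm thick. Origin at the centre of its underside; y along its length.
- blotter: Grey-green paper desk blotter under rack and card, fixed, 240 (x) x 460 (y) mm, under 1 mm thick: heights count from the desk. Its origin lies exactly midway between the rack's and the card's origins (120 mm from each), at desk height, 30 mm nearer the robot than the sheet's centre. Rack and card are square with it and lie along its y axis, either one at +y; x points away from the robot.
- eraser: Bystander: small eraser in a paper sleeve, 46 x 18 x 12 mm, loose, to be left alone. Origin at the centre of its underside.
- sharpener: Bystander: small metal pencil sharpener, 26 x 16 x 12 mm, loose, to be left alone. Origin at the centre of its underside.
Mind the look-alikes: they are no part of the job. There is more than one size of the jar; the job needs the larger.

How it is judged (in metres and radians):
At the end, for the whole second after the job is handed in: Case on card and jar on case within 12 mm, case within 0.17 rad; bottle within 15 mm of midway; roll 73 mm behind rack centre, 15 mm each way; stamp 67 mm left of roll within 15 mm, 73 mm behind rack within 22 mm; all upright (0.1 rad), released, at rest; eraser, sharpener moved under 20 mm (horizontal distance between case and card below 0.012 m and angle between the y axis of case and the y axis of card, either way round below 0.17 rad and z of case in the frame of card between -0.001 and 0.008 m and horizontal distance between jar and case below 0.012 m and z of jar in the frame of case between 0.024 and 0.033 m and horizontal distance between bottle and blotter below 0.015 m and height (world z) of each of bottle, roll, stamp below 0.006 m and x of roll in the frame of rack between 0.058 and 0.088 m and y of roll in the frame of rack between -0.015 and 0.015 m and horizontal distance between stamp and roll between 0.052 and 0.082 m and y of stamp in the frame of rack above 0.03 m and x of stamp in the frame of rack between 0.051 and 0.095 m and angle between each of case, jar, bottle, roll, stamp's own z axis and vertical below 0.1 rad and linear speed of each of case, jar, bottle, roll, stamp below 0.02 m/s and angular speed of each of case, jar, bottle, roll, stamp below 0.3 rad/s and distance of each of eraser, sharpener from where it was at the start of the episode below 0.02 m); the robot touches nothing.
It fails at once if the eraser or the sharpener is knocked away (distance of any of eraser, sharpener from where it was at the start of the episode above 0.03 m).
It also fails if it takes over 128 s, if anything falls off the work surface, if the arm or the gripper's body presses on something with over 40 N, if the wrist force passes 120 N, or if a joint passes its speed limit or range.

## Working session

There is one attempt and no reset: what is moved stays moved. The work goes in short steps, Python scripts to look and compute and a tool call to move; the robot and the scene stay as the last step left them, time stands still between calls to the robot, and variables do not carry over. Pictures are saved under pics/ and viewed, about 12 in all and at most 16, crops included, and the job is handed in when it is done.

Besides the shell and the picture viewer there is one more tool, called after ">>>" as a command line: name --argument value ..., lists and objects as JSON in quotes. servo_tool: Moves the arm, as the interface text tells. Its arguments: {"type":"object","properties":{"steps":{"type":"array"},"fingers":{"type":"number"}},"required":["steps"]}

```bash
mkdir -p pics
python3 - <<'E'
from rig import env
import cv2,numpy as np
np.set_printoptions(precision=3,suppress=True)
print(env.state())
for n in("top","side"):
    p,d=env.camera(n);cv2.imwrite(f"pics/{n}0.png",p[:,:,::-1]);np.save(f"{n}0.npy",d);print(n,env.camera_params(n))
print(env.camera_params("wrist"))
E
```

```text
{'t': 0.0, 'joint_positions': array([ 1.229,  0.69 , -0.195,  1.566,  0.157,  0.902, -0.215]), 'qd': array([-0.002,  0.   , -0.   ,  0.002,  0.   , -0.   ,  0.   ]), 'effort': array([  0.   , -53.961,  -1.266, -15.854,   0.009,   0.009,  -0.   ]), 'ee_pos': array([ 229.106, -580.833,  249.469]), 'tcp_rot': array([-0.384,  2.018, -2.014]), 'contact_force': array([ 0.049,  0.1  , -0.462]), 'torque': array([-0.019,  0.017, -0.007]), 'width': 0.9996362044054556}
top {'K': array([[408.992,   0.   , 317.447],
       [  0.   , 408.992, 196.694],
       [  0.   ,   0.   ,   1.   ]]), 'R': array([[ 0.021, -1.   , -0.022],
       [-0.994, -0.019, -0.106],
       [ 0.106,  0.025, -0.994]]), 't': array([  25.46 ,  527.307, 1119.878])}
side {'K': array([[517.233,   0.   , 323.022],
       [  0.   , 517.233, 195.24 ],
       [  0.   ,   0.   ,   1.   ]]), 'R': array([[-0.982,  0.187,  0.003],
       [ 0.113,  0.61 , -0.784],
       [-0.148, -0.77 , -0.62 ]]), 't': array([ 485.216,  -45.458, 1580.405])}
{'K': array([[333.098,   0.   , 314.909],
       [  0.   , 333.098, 199.85 ],
       [  0.   ,   0.   ,   1.   ]]), 'T_tool_cam': array([[   0.   ,    0.951,    0.309,  -80.625],
       [  -0.   ,   -0.309,    0.951, -124.361],
       [   1.   ,   -0.   ,   -0.   ,    0.403],
       [   0.   ,    0.   ,    0.   ,    1.   ]])}
```

View pics/top0.png

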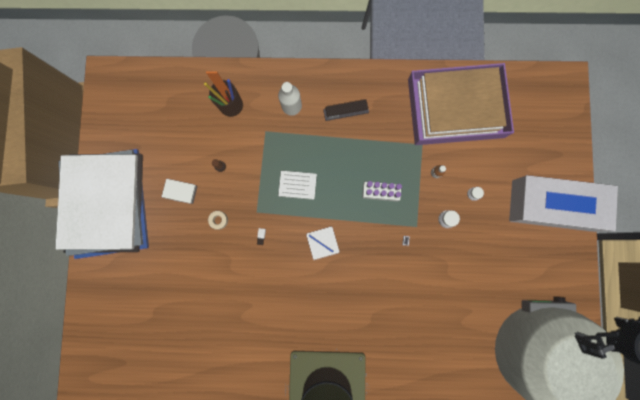

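View pics/side0.png

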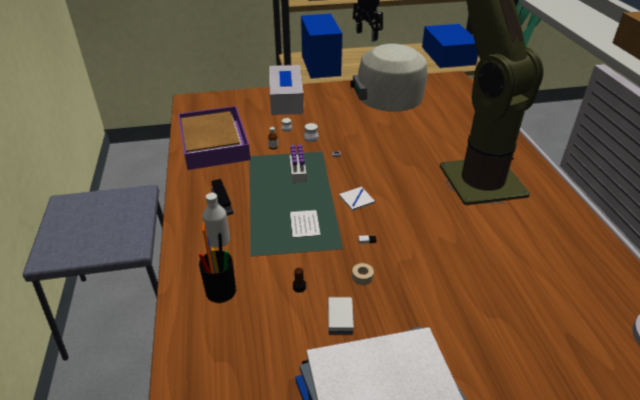

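The top view shows:
- the case at (179,191), stamp at (219,166) and roll at (217,220)
- the card at (297,185) and rack at (382,191)
- the bottle at (440,171)
- the eraser at (261,236) and sharpener at (406,240)

Possible look-alikes: jars at (450,219), larger, and (476,194), smaller. The note pad at (322,243) could pass for the card, and the water bottle at (289,98) for the slim bottle.

```bash
cat > h.py <<'E'
import numpy as np,cv2
from scipy.spatial.transform import Rotation as Ro
def world(d,P,pose=None):
    K=P["K"];v,u=np.mgrid[:400,:640]
    c=np.stack([(u-K[0,2])/K[0,0]*d,(v-K[1,2])/K[1,1]*d,d],-1)
    if pose is None: return (c-P["t"])@P["R"]
    T=P["T_tool_cam"];return (c@T[:3,:3].T+T[:3,3])@Ro.from_rotvec(pose["tcp_rot"]).as_matrix().T+pose["ee_pos"]
E
python3 - <<'E'
from rig import env
from h import *
np.set_printoptions(precision=1,suppress=True)
p=cv2.imread("pics/top0.png")
W=world(np.load("top0.npy"),env.camera_params("top"))
print("desk",[W[a,b] for a,b in((300,200),(150,240),(280,450),(180,340))])
for n,(u,v,r,zt) in dict(case=(179,191,24,10),stamp=(219,166,12,8),roll=(217,220,14,10),eraser=(261,236,11,5),sharp=(406,240,9,5),jar=(450,219,15,10),sjar=(476,194,12,10),bottle=(440,171,13,8),rack=(382,191,28,10),pad=(322,243,20,3)).items():
    w=W[v-r:v+r,u-r:u+r].reshape(-1,3);m=w[w[:,2]>zt]
    if len(m)<4: print(n,len(m));continue
    t=m[m[:,2]>np.percentile(m[:,2],95)-8]
    c,s,a=cv2.minAreaRect(t[:,:2].astype(np.float32))
    print(n,len(m),"zmax",np.percentile(m[:,2],97),"topmean",t.mean(0),"rect",np.array(c),np.array(s),a,"med",np.median(m,0))
# card: white on blotter, blotter
for n,(u,v,r) in dict(card=(297,185,26)).items():
    g=p[v-r:v+r,u-r:u+r].min(2);w=W[v-r:v+r,u-r:u+r][g>120]
    c,s,a=cv2.minAreaRect(w[:,:2].astype(np.float32));print(n,np.array(c),np.array(s),a,w.mean(0))
hs=cv2.cvtColor(p,cv2.COLOR_BGR2HSV);m=(hs[:,:,0]>55)&(hs[:,:,0]<100)&(hs[:,:,1]>40);m[:120]=0;m[235:]=0;m[:,:250]=0;m[:,430:]=0
w=W[m];c,s,a=cv2.minAreaRect(w[:,:2].astype(np.float32));print("blot",np.array(c),np.array(s),a)
cv2.imwrite("pics/c1.png",cv2.resize(p[130:260,150:500],None,fx=2.28,fy=2.28,interpolation=2))
E
```

```text
desk [array([230.5, 361.9,  -0.8]), array([662.8, 266.1,   0.4]), array([ 302.4, -339.1,   -0.6]), array([579.5, -27.5,  -0.3])]
case 605 zmax 32.74882682861654 topmean [536.1 427.1  40.5] rect [490.1 237.3] [486.5  56.7] 76.30472564697266 med [536.1 429.3  27.8]
stamp 127 zmax 1169.9469984235475 topmean [586.8 280.2 204.6] rect [508.2 171.3] [386.4  19.9] 54.78240966796875 med [609.8 315.9  40.2]
roll 229 zmax 29.088704978170203 topmean [456.4 313.3  41.5] rect [444.5 174.8] [339.9  49.2] 84.90758514404297 med [456.5 317.1  24.1]
eraser 115 zmax 16.40066026597889 topmean [413.  191.3  34.2] rect [398.5 107.9] [195.7  45.3] 80.63986206054688 med [413.7 194.8  11.7]
sharp 58 zmax 16.861727417849938 topmean [ 410.3 -210.1   34.8] rect [ 407.3 -108. ] [ 25.  231.3] 1.290574073791504 med [ 411.  -214.1   12.3]
jar 292 zmax 54.638544548066776 topmean [ 471.7 -322.5   72.2] rect [ 432. -174.] [ 41.2 365. ] 14.914457321166992 med [ 472.5 -323.7   48.6]
sjar 164 zmax 41.932630461944534 topmean [ 544.2 -398.3   57.7] rect [ 475.7 -208. ] [ 30.4 453.8] 19.776905059814453 med [ 545.5 -402.2   35.8]
bottle 152 zmax 77.38651015942875 topmean [ 594.4 -282.9  135.1] rect [ 504.4 -151.7] [ 15.6 375.4] 34.34940719604492 med [ 601.7 -294.1   49.2]
rack 650 zmax 78.0511339711921 topmean [ 543.1 -139.1  106.3] rect [504.  -76.1] [ 76.5 248. ] 32.64284133911133 med [ 542.9 -138.9   46.7]
pad 805 zmax 15.445949052406778 topmean [399.   19.1  20.4] rect [393.5  18.2] [87.  76.6] 15.277318000793457 med [398.4  20.1   8.9]
card [503.7  85.5] [222.  117.9] 10.258874893188477 [563.   95.6   7.1]
blot [619.4 -73.9] [ 99.9 213.3] 9.021282196044922
```

View pics/c1.png

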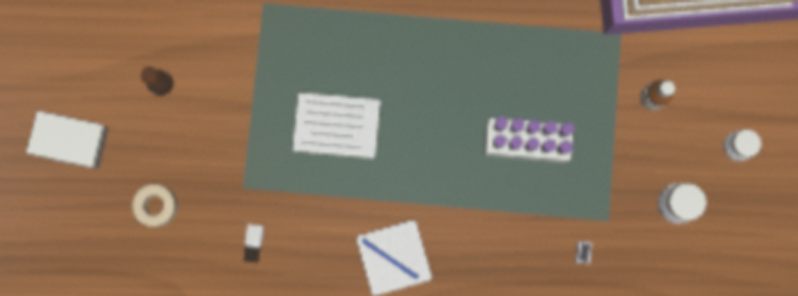

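The crop confirms the large jar at c1 (684,203), wider and taller (z 50 mm) than the small one at (744,145, z 37 mm). The bottle is at (658,95). Depth has outliers, so I'll project the colour and height masks onto planes of known height instead.

```bash
cat >> h.py <<'E'
def onplane(uv,P,z,pose=None):
    """pixels (N,2) -> world points at height z"""
    uv=np.atleast_2d(uv).astype(float);r=np.c_[uv,np.ones(len(uv))]@np.linalg.inv(P["K"]).T
    if pose is None: R=P["R"].T;o=-R@P["t"]
    else:
        T=P["T_tool_cam"];Rt=Ro.from_rotvec(pose["tcp_rot"]).as_matrix();R=Rt@T[:3,:3];o=Rt@T[:3,3]+pose["ee_pos"]
    d=r@R.T;return o+d*((z-o[2])/d[:,2])[:,None]
def rect(mask,P,z,off=(0,0),pose=None):
    """largest blob of mask -> centre, size, angle of long side from +y (deg)"""
    n,l,s,_=cv2.connectedComponentsWithStats(mask.astype(np.uint8));k=1+np.argmax(s[1:,4])
    c=cv2.findContours((l==k).astype(np.uint8),0,1)[0][0][:,0]+np.array(off)
    w=onplane(c,P,z,pose)[:,:2];b=cv2.boxPoints(cv2.minAreaRect(w.astype(np.float32)))
    e=b[1]-b[0],b[2]-b[1];e=sorted(e,key=np.linalg.norm);L=e[1]*(1 if e[1][1]>0 else -1)
    return b.mean(0),(np.linalg.norm(e[0]),np.linalg.norm(e[1])),np.degrees(np.arctan2(-L[0],L[1]))
E
python3 - <<'E'
from rig import env
from h import *
np.set_printoptions(precision=1,suppress=True)
p=cv2.imread("pics/top0.png");P=env.camera_params("top")
d=cv2.medianBlur(np.load("top0.npy"),3);W=world(d,P);Z=W[:,:,2]
for n,(u,v,r,H) in dict(case=(179,191,24,28),stamp=(219,166,12,60),roll=(217,220,14,25),eraser=(261,236,11,12),sharp=(406,240,9,12),jar=(450,219,15,50),sjar=(476,194,12,40),bottle=(440,171,13,75),rack=(382,191,28,35)).items():
    z=Z[v-r:v+r,u-r:u+r];m=(z>.75*H)&(z<H+8) if n!="rack" else (z>20)
    zz=H if n!="rack" else 75
    c,s,a=rect(m,P,zz,(u-r,v-r));print(n,c,np.array(s),round(a,1),"med",np.median(W[v-r:v+r,u-r:u+r][m],0))
g=p.min(2)>140
print("card",*rect(g[160:210,270:330],P,3,(270,160)))
g=(p.min(2)>120);print("rackwhite",*rect(g[170:210,350:410],P,35,(350,170)))
hs=cv2.cvtColor(p,cv2.COLOR_BGR2HSV);m=(hs[:,:,0]>55)&(hs[:,:,0]<100)&(hs[:,:,1]>40)
print("blot",*rect(m[120:235,250:430],P,1,(250,120)))
E
```

```text
case [537.3 430.7] [53.8 86.8] -11.0 med [537.9 430.9  27.9]
stamp [613.3 319.6] [19.5 20. ] -87.3 med [612.6 319.5  58.2]
roll [457.3 317.5] [47.9 51.2] 1.2 med [456.5 318.2  24. ]
eraser [413.3 194.7] [17.9 45.3] 85.7 med [413.7 195.8  11.5]
sharp [ 411.1 -214.2] [15.1 24.1] 80.4 med [ 409.7 -214.4   12. ]
jar [ 472.9 -329. ] [38.1 43.6] 1.1 med [ 472.9 -328.9   49.4]
sjar [ 546.7 -404.2] [27.8 33. ] 1.0 med [ 547.  -405.2   37.1]
bottle [ 604.4 -297.9] [15.1 19.5] 45.7 med [ 605.8 -299.4   73.6]
rack [ 542.6 -137.5] [ 45.8 101.7] -4.3 med [ 545.  -140.8   57.7]
card [563.5  96.3] (np.float32(75.9401), np.float32(105.95294)) -4.140081
rackwhite [ 545.6 -143.2] (np.float32(49.46247), np.float32(106.576775)) -3.7304702
blot [603.3 -81.3] (np.float32(5.198271), np.float32(9.052582)) 27.803799
```

Run:
```python
from rig import env
from h import *
np.set_printoptions(precision=3,suppress=True)
s=env.state();print(Ro.from_rotvec(s["tcp_rot"]).as_matrix())
```

```text
[[-0.93  -0.001  0.367]
 [-0.367  0.001 -0.93 ]
 [ 0.    -1.    -0.002]]
```

>>> servo_tool --steps '[{"dp": [0.045, 0.034, -0.005], "delta_rot": [0, 0, 0]}, {"dp": [0.09, 0.068, -0.01], "delta_rot": [0, 0, 0]}, {"dp": [0.135, 0.102, -0.02], "delta_rot": [0, 0, 0]}, {"dp": [0.18, 0.136, -0.03], "delta_rot": [0, 0, 0]}, {"dp": [0.225, 0.17, -0.04], "delta_rot": [0, 0, 0]}, {"dp": [0.27, 0.204, -0.05], "delta_rot": [0, 0, 0]}, {"dp": [0.32, 0.242, -0.06], "delta_rot": [0, 0, 0]}, {"dp": [0.375, 0.283, -0.07], "delta_rot": [0, 0, 0]}]' --fingers 0

```text
t: 1.1
ee_pos: [599.2, -301.8, 180.7]
tcp_rot: [-0.384, 2.017, -2.016]
contact_force: [0.2, -0.4, 0.2]
width: 1.001
```

```bash
cat > look.py <<'E'
import sys
from rig import env
from h import *
np.set_printoptions(precision=1,suppress=True)
def look(name,objs,save=True):
    """objs: name -> (x,y,H, radius, zmin): measure each blob near x,y with zmin<z<H+8, top outline at height H"""
    s=env.state();p,d=env.camera("wrist");P=env.camera_params("wrist")
    W=world(cv2.medianBlur(d,3),P,s);Z=W[:,:,2];print("tcp",s["ee_pos"],"f",s["contact_force"],"w",s["width"],"t",s["t"])
    if save: cv2.imwrite(f"pics/{name}.png",p[:,:,::-1])
    for n,(x,y,H,r,z0) in objs.items():
        m=(Z>z0)&(Z<H+8)&(np.hypot(W[:,:,0]-x,W[:,:,1]-y)<r)
        if m.sum()<30: print(n,"none");continue
        w=W[m];c,b,a=rect(m&(Z>H-5),P,H,pose=s) if (m&(Z>H-5)).sum()>20 else (0,0,0)
        print(n,m.sum(),"rect",c,np.array(b),round(float(a),1),"med",np.median(w,0),"lo",np.percentile(w,2,0),"hi",np.percentile(w,98,0))
E
python3 - <<'E'
from look import *
look("w1",dict(bottle=(604,-298,75,30,66),body=(604,-298,40,30,15),jar=(473,-329,50,35,40)))
E
```

```text
tcp [ 599.2 -301.8  180.7] f [ 0.2 -0.4  0.2] w 1.000772516136458 t 1.1
bottle 446 rect [ 610.  -299.5] [15.9 16.6] -68.5 med [ 610.4 -299.1   75.5] lo [ 602.3 -306.8   67.6] hi [ 617.2 -291.9   76.1]
body 448 rect [ 614.4 -296.9] [22.7 32.2] 28.1 med [ 621.4 -293.4   38.7] lo [ 601.  -313.8   16.8] hi [ 625.3 -283.6   47.9]
jar 1704 rect [ 477.4 -328.5] [42.3 45.1] -68.5 med [ 480.3 -328.    50.5] lo [ 457.9 -347.8   41.4] hi [ 497.4 -309.    51.1]
```

View pics/w1.png

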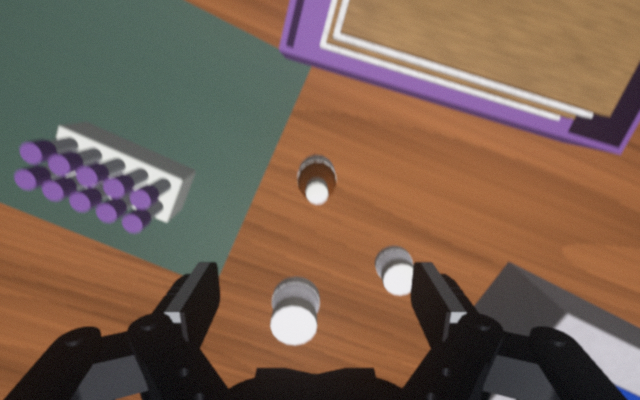

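>>> servo_tool --steps '[{"dp": [0.0035, -0.001, -0.01], "delta_rot": [0, 0, 0]}, {"dp": [0.0035, -0.001, -0.05], "delta_rot": [0, 0, 0]}, {"dp": [0.0035, -0.001, -0.09], "delta_rot": [0, 0, 0]}, {"dp": [0.0035, -0.001, -0.12], "delta_rot": [0, 0, 0]}, {"dp": [0.0035, -0.001, -0.14], "delta_rot": [0, 0, 0]}, {"dp": [0.0035, -0.001, -0.152], "delta_rot": [0, 0, 0]}, {"dp": [0.0035, -0.001, -0.152], "delta_rot": [0, 0, 0]}, {"dp": [0.0035, -0.001, -0.152], "delta_rot": [0, 0, 0]}]'

```text
t: 2.15
ee_pos: [602.4, -304.6, 30.6]
tcp_rot: [-0.381, 2.014, -2.017]
contact_force: [0.2, -1.2, 0.1]
width: 0.999
```

>>> servo_tool --steps '[{"dp": [0, 0, 0], "delta_rot": [0, 0, 0]}, {"dp": [0, 0, 0], "delta_rot": [0, 0, 0]}, {"dp": [0, 0, 0], "delta_rot": [0, 0, 0]}, {"dp": [0, 0, 0], "delta_rot": [0, 0, 0]}, {"dp": [0, 0, 0], "delta_rot": [0, 0, 0]}, {"dp": [0, 0, 0], "delta_rot": [0, 0, 0]}, {"dp": [0, 0, 0], "delta_rot": [0, 0, 0]}, {"dp": [0, 0, 0], "delta_rot": [0, 0, 0]}]' --fingers 1

```text
t: 3.15
ee_pos: [602.0, -304.2, 30.0]
tcp_rot: [-0.382, 2.015, -2.016]
contact_force: [-1.0, 1.1, 6.4]
width: 0.361
```

>>> servo_tool --steps '[{"dp": [0, 0, 0.04], "delta_rot": [0, 0, 0]}, {"dp": [0, 0, 0.09], "delta_rot": [0, 0, 0]}, {"dp": [0, 0.02, 0.13], "delta_rot": [0, 0, 0]}, {"dp": [-0.01, 0.06, 0.14], "delta_rot": [0, 0, 0]}, {"dp": [-0.02, 0.11, 0.14], "delta_rot": [0, 0, 0]}, {"dp": [-0.03, 0.16, 0.14], "delta_rot": [0, 0, 0]}, {"dp": [-0.04, 0.21, 0.14], "delta_rot": [0, 0, 0]}, {"dp": [-0.05, 0.25, 0.14], "delta_rot": [0, 0, 0]}]'

```text
t: 4.15
ee_pos: [550.8, -51.6, 169.1]
tcp_rot: [-0.386, 2.016, -2.014]
contact_force: [1.3, 0.1, -0.4]
width: 0.354
```

>>> servo_tool --steps '[{"dp": [-0.005, 0.028, 0], "delta_rot": [0, 0, 0]}, {"dp": [-0.005, 0.028, 0], "delta_rot": [0, 0, 0]}, {"dp": [-0.005, 0.028, 0], "delta_rot": [0, 0, 0]}, {"dp": [-0.005, 0.028, 0], "delta_rot": [0, 0, 0]}, {"dp": [-0.005, 0.028, 0], "delta_rot": [0, 0, 0]}, {"dp": [-0.005, 0.028, 0], "delta_rot": [0, 0, 0]}, {"dp": [-0.005, 0.028, 0], "delta_rot": [0, 0, 0]}, {"dp": [-0.005, 0.028, 0], "delta_rot": [0, 0, 0]}]'

```text
t: 5.15
ee_pos: [546.6, -26.1, 169.5]
tcp_rot: [-0.383, 2.016, -2.016]
contact_force: [-0.3, 0.1, -0.4]
width: 0.358
```

Run:
```python
from look import *
look("w2",dict(cap=(555,-23,215,30,207),rackblk=(545,-143,40,75,15),racktop=(545,-143,75,75,66)))
```

```text
tcp [546.6 -26.1 169.5] f [-0.3  0.1 -0.4] w 0.3579148406761235 t 5.15
cap 4892 rect [556.3 -22.5] [16.  19.6] -67.1 med [558.1 -22.3 215.1] lo [548.6 -43.6 207.3] hi [572.3   2.6 222.6]
rackblk 3074 rect [ 551.5 -139.4] [ 42.  101.3] -3.9 med [ 565.  -115.4   35.6] lo [ 534.2 -189.3   16.6] hi [574.7 -89.5  46.8]
racktop 4444 rect [ 559.6 -161.1] [16.  57.1] -3.9 med [ 552.5 -139.7   75.4] lo [ 532.7 -185.3   66.9] hi [568.9 -96.6  76.1]
```

View pics/w2.png

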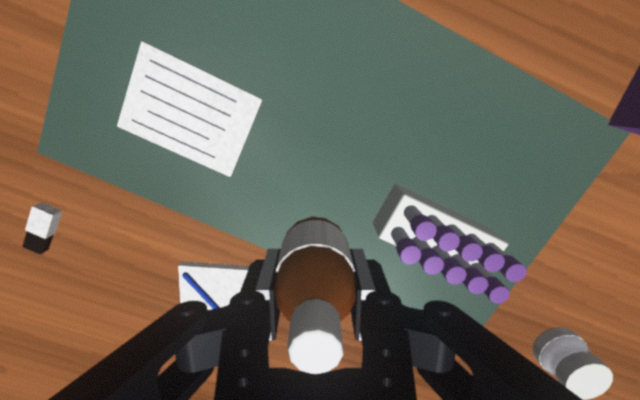

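The view shows the bottle held upright at (317,300), the card at (190,108) and the rack at (450,235). I'll measure the card and rack in this same frame.

```bash
cat > whites.py <<'E'
from look import *
def white(name,s,box,z,th=135):
    p=cv2.imread(f"pics/{name}.png");x0,y0,x1,y1=box
    m=cv2.morphologyEx((p[y0:y1,x0:x1].min(2)>th).astype(np.uint8),3,np.ones((7,7)))
    return rect(m,env.camera_params("wrist"),z,(x0,y0),s)
E
python3 - <<'E'
from whites import *
s=env.state()
print("card",*white("w2",s,(100,30,280,190),3))
print("rack",*white("w2",s,(370,180,530,305),35,100))
p=cv2.imread("pics/w2.png")
P=env.camera_params("wrist")
# blotter corners left-front & right edges
print(onplane([(38,152)],P,1,s))
E
```

```text
card [566.6  96.5] (np.float32(74.963036), np.float32(105.015785)) -3.9329216
rack [ 527.5 -133. ] (np.float32(93.70868), np.float32(132.24431)) -5.3546705
[[485. 212.   1.]]
```

>>> servo_tool --steps '[{"dp": [0.001, 0, -0.03], "delta_rot": [0, 0, 0]}, {"dp": [0.001, 0, -0.07], "delta_rot": [0, 0, 0]}, {"dp": [0.001, 0, -0.1], "delta_rot": [0, 0, 0]}, {"dp": [0.001, 0, -0.12], "delta_rot": [0, 0, 0]}, {"dp": [0.001, 0, -0.132], "delta_rot": [0, 0, 0]}, {"dp": [0.001, 0, -0.138], "delta_rot": [0, 0, 0]}, {"dp": [0.001, 0, -0.138], "delta_rot": [0, 0, 0]}, {"dp": [0.001, 0, -0.138], "delta_rot": [0, 0, 0]}]'

```text
t: 6.2
ee_pos: [548.1, -26.1, 32.1]
tcp_rot: [-0.382, 2.015, -2.016]
contact_force: [0.6, -0.6, -1.2]
width: 0.355
```

>>> servo_tool --steps '[{"dp": [0, 0, 0], "delta_rot": [0, 0, 0]}, {"dp": [0, 0, 0], "delta_rot": [0, 0, 0]}, {"dp": [0, 0, 0], "delta_rot": [0, 0, 0]}, {"dp": [0, 0, 0], "delta_rot": [0, 0, 0]}, {"dp": [0, 0, 0.02], "delta_rot": [0, 0, 0]}, {"dp": [0, 0, 0.06], "delta_rot": [0, 0, 0]}, {"dp": [0, 0, 0.11], "delta_rot": [0, 0, 0]}, {"dp": [0, 0, 0.15], "delta_rot": [0, 0, 0]}]' --fingers 0.3

```text
t: 7.2
ee_pos: [547.8, -26.1, 183.3]
tcp_rot: [-0.382, 2.015, -2.016]
contact_force: [1.0, 0.1, -0.5]
width: 0.703
```

>>> servo_tool --steps '[{"dp": [-0.011, 0.043, 0], "delta_rot": [0, 0, -0.06]}, {"dp": [-0.022, 0.086, 0], "delta_rot": [0, 0, -0.12]}, {"dp": [-0.033, 0.129, 0], "delta_rot": [0, 0, -0.18]}, {"dp": [-0.044, 0.172, 0], "delta_rot": [0, 0, -0.24]}, {"dp": [-0.055, 0.215, 0], "delta_rot": [0, 0, -0.3]}, {"dp": [-0.067, 0.259, 0], "delta_rot": [0, 0, -0.36]}, {"dp": [-0.078, 0.302, -0.005], "delta_rot": [0, 0, -0.42]}, {"dp": [-0.089, 0.344, -0.013], "delta_rot": [0, 0, -0.449]}]' --fingers 0

```text
t: 8.2
ee_pos: [458.2, 319.5, 168.5]
tcp_rot: [-0.081, -2.184, 2.184]
contact_force: [0.1, 0.3, -0.4]
width: 0.998
```

Run:
```python
from look import *
look("w3",dict(roll=(459,318,25,36,15),case=(538,431,28,55,15),stamp=(613,320,60,30,40)))
print(Ro.from_rotvec(env.state()["tcp_rot"]).as_matrix()[:,2])
```

```text
tcp [458.2 319.5 168.5] f [ 0.1  0.3 -0.4] w 0.9982315508412278 t 8.2
roll 2313 rect [460.7 319.5] [50.4 50.5] 85.7 med [461.7 319.3  25.5] lo [437.4 296.1  17.3] hi [484.8 342.6  26.2]
case 8443 rect [540.  432.6] [53.7 86. ] -11.0 med [541.1 431.6  28.6] lo [511.5 390.2  21.9] hi [568.8 473.6  29.3]
stamp none
[-0.1 -1.  -0. ]
```

View pics/w3.png

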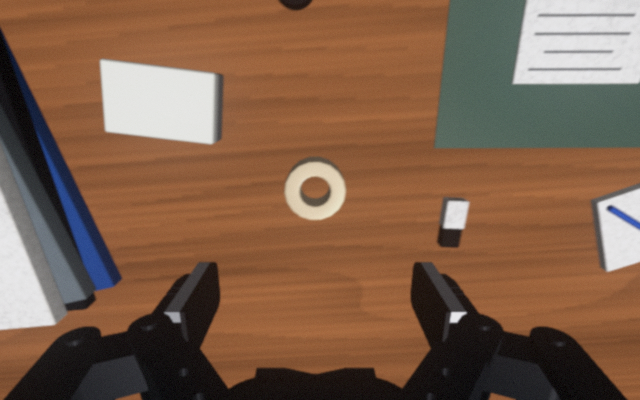

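The roll sits at (315,190), centred between the fingers, and the case at (160,100). Descending on the roll.

>>> servo_tool --steps '[{"dp": [0.0015, 0, -0.04], "delta_rot": [0, 0, 0]}, {"dp": [0.0015, 0, -0.08], "delta_rot": [0, 0, 0]}, {"dp": [0.0015, 0, -0.11], "delta_rot": [0, 0, 0]}, {"dp": [0.0015, 0, -0.13], "delta_rot": [0, 0, 0]}, {"dp": [0.0015, 0, -0.142], "delta_rot": [0, 0, 0]}, {"dp": [0.0015, 0, -0.146], "delta_rot": [0, 0, 0]}, {"dp": [0.0015, 0, -0.146], "delta_rot": [0, 0, 0]}, {"dp": [0.0015, 0, -0.146], "delta_rot": [0, 0, 0]}]'

```text
t: 9.25
ee_pos: [460.6, 318.2, 23.3]
tcp_rot: [-0.081, -2.186, 2.184]
contact_force: [-0.7, -0.3, -0.7]
width: 1.003
```

>>> servo_tool --steps '[{"dp": [0, 0, 0], "delta_rot": [0, 0, 0]}, {"dp": [0, 0, 0], "delta_rot": [0, 0, 0]}, {"dp": [0, 0, 0], "delta_rot": [0, 0, 0]}, {"dp": [0, 0, 0], "delta_rot": [0, 0, 0]}, {"dp": [0, 0, 0], "delta_rot": [0, 0, 0]}, {"dp": [0, 0, 0], "delta_rot": [0, 0, 0]}, {"dp": [0, 0, 0.03], "delta_rot": [0, 0, 0]}, {"dp": [0, 0, 0.08], "delta_rot": [0, 0, 0]}]' --fingers 1

```text
t: 10.25
ee_pos: [459.0, 317.3, 102.0]
tcp_rot: [-0.077, -2.18, 2.185]
contact_force: [0.3, 1.2, 0.5]
width: 0.577
```

>>> servo_tool --steps '[{"dp": [0.005, -0.015, 0.04], "delta_rot": [0, 0, 0]}, {"dp": [0.02, -0.06, 0.06], "delta_rot": [0, 0, 0]}, {"dp": [0.038, -0.11, 0.068], "delta_rot": [0, 0, 0]}, {"dp": [0.056, -0.16, 0.068], "delta_rot": [0, 0, 0]}, {"dp": [0.074, -0.215, 0.068], "delta_rot": [0, 0, 0]}, {"dp": [0.093, -0.27, 0.068], "delta_rot": [0, 0, 0]}, {"dp": [0.112, -0.325, 0.068], "delta_rot": [0, 0, 0]}, {"dp": [0.131, -0.38, 0.068], "delta_rot": [0, 0, 0]}]'

```text
t: 11.25
ee_pos: [591.4, -63.9, 170.4]
tcp_rot: [-0.08, -2.184, 2.184]
contact_force: [1.1, 0.4, -1.4]
width: 0.576
```

>>> servo_tool --steps '[{"dp": [0.015, -0.04, 0], "delta_rot": [0, 0, 0]}, {"dp": [0.03, -0.085, 0], "delta_rot": [0, 0, 0]}, {"dp": [0.03, -0.085, 0], "delta_rot": [0, 0, 0]}, {"dp": [0.03, -0.085, 0], "delta_rot": [0, 0, 0]}, {"dp": [0.03, -0.085, 0], "delta_rot": [0, 0, 0]}, {"dp": [0.03, -0.085, 0], "delta_rot": [0, 0, 0]}, {"dp": [0.03, -0.085, 0], "delta_rot": [0, 0, 0]}, {"dp": [0.03, -0.085, 0], "delta_rot": [0, 0, 0]}]'

```text
t: 12.25
ee_pos: [621.1, -146.8, 170.5]
tcp_rot: [-0.08, -2.184, 2.184]
contact_force: [-0.6, 0.5, -0.8]
width: 0.575
```

Run:
```python
from look import *
look("w4",dict(roll=(620,-148,171,40,162),bottle=(555,-23,75,30,66),rackcaps=(547,-143,75,75,66)))
print(Ro.from_rotvec(env.state()["tcp_rot"]).as_matrix()[:,2])
```

```text
tcp [ 621.1 -146.8  170.5] f [-0.6  0.5 -0.8] w 0.5752121621722812 t 12.25
roll 10611 rect [ 623.6 -148.5] [56.1 67.1] 29.8 med [ 627.2 -146.7  172.9] lo [ 598.7 -180.5  162.9] hi [ 645.9 -116.4  177.3]
bottle 381 rect [560.3 -24.3] [15.2 18.9] -4.2 med [560.  -25.8  74.9] lo [553.4 -31.2  66.5] hi [564.5 -16.3  76.2]
rackcaps 474 rect [ 565.6 -143.7] [11.2 15.9] -4.2 med [ 565.  -142.8   74.8] lo [ 530.8 -184.    66.2] hi [569.4 -97.   76.5]
[-0.1 -1.   0. ]
```

View pics/w4.png

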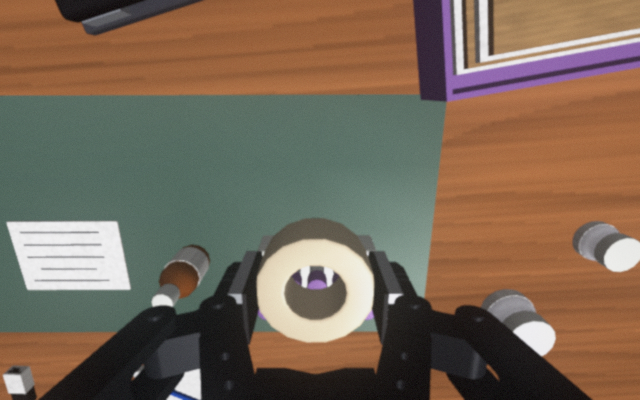

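The view shows the roll held level at (316,290), with the bottle standing at (185,275). Lower and release.

>>> servo_tool --steps '[{"dp": [0, 0, -0.04], "delta_rot": [0, 0, 0]}, {"dp": [0, 0, -0.08], "delta_rot": [0, 0, 0]}, {"dp": [0, 0, -0.11], "delta_rot": [0, 0, 0]}, {"dp": [0, 0, -0.13], "delta_rot": [0, 0, 0]}, {"dp": [0, 0, -0.142], "delta_rot": [0, 0, 0]}, {"dp": [0, 0, -0.147], "delta_rot": [0, 0, 0]}, {"dp": [0, 0, -0.147], "delta_rot": [0, 0, 0]}, {"dp": [0, 0, -0.147], "delta_rot": [0, 0, 0]}]'

```text
t: 13.3
ee_pos: [621.8, -147.2, 24.3]
tcp_rot: [-0.082, -2.185, 2.185]
contact_force: [-0.1, -0.2, -0.0]
width: 0.58
```

>>> servo_tool --steps '[{"dp": [0, 0, 0], "delta_rot": [0, 0, 0]}, {"dp": [0, 0, 0], "delta_rot": [0, 0, 0]}, {"dp": [0, 0, 0], "delta_rot": [0, 0, 0]}, {"dp": [0, 0, 0], "delta_rot": [0, 0, 0]}, {"dp": [0, 0, 0.02], "delta_rot": [0, 0, 0]}, {"dp": [0, 0, 0.06], "delta_rot": [0, 0, 0]}, {"dp": [0, 0, 0.11], "delta_rot": [0, 0, 0]}, {"dp": [0, 0, 0.15], "delta_rot": [0, 0, 0]}]' --fingers 0.1

```text
t: 14.3
ee_pos: [621.7, -147.3, 177.0]
tcp_rot: [-0.083, -2.185, 2.186]
contact_force: [0.3, -1.0, -0.2]
width: 0.899
```

```bash
python3 -c "
from rig import env
print(env.state()['joint_positions'].round(2))"
```

```text
[ 0.14  0.79  0.03  1.6  -0.03  0.75 -1.45]
```

>>> servo_tool --steps '[{"dp": [0, 0.05, 0.005], "delta_rot": [0, 0, 0.15]}, {"dp": [0, 0.1, 0.01], "delta_rot": [0, 0, 0.3]}, {"dp": [-0.001, 0.15, 0.01], "delta_rot": [0, 0, 0.45]}, {"dp": [-0.002, 0.2, 0.01], "delta_rot": [0, 0, 0.6]}, {"dp": [-0.003, 0.25, 0.01], "delta_rot": [0, 0, 0.75]}, {"dp": [-0.004, 0.3, 0.01], "delta_rot": [0, 0, 0.9]}, {"dp": [-0.005, 0.35, 0.01], "delta_rot": [0, 0, 1.05]}, {"dp": [-0.006, 0.4, 0.01], "delta_rot": [0, 0, 1.2]}]' --fingers 0

```text
t: 15.3
ee_pos: [615.3, 254.2, 185.1]
tcp_rot: [-0.967, 1.524, -1.526]
contact_force: [0.4, 1.0, -1.6]
width: 1.001
```

>>> servo_tool --steps '[{"dp": [0, 0.03, 0], "delta_rot": [0, 0, 0.15]}, {"dp": [0, 0.06, 0], "delta_rot": [0, 0, 0.3]}, {"dp": [0, 0.068, 0], "delta_rot": [0, 0, 0.371]}, {"dp": [0, 0.068, 0], "delta_rot": [0, 0, 0.371]}, {"dp": [0, 0.068, 0], "delta_rot": [0, 0, 0.371]}, {"dp": [0, 0.068, 0], "delta_rot": [0, 0, 0.371]}, {"dp": [0, 0.068, 0], "delta_rot": [0, 0, 0.371]}, {"dp": [0, 0.068, 0], "delta_rot": [0, 0, 0.371]}]'

```text
t: 16.3
ee_pos: [615.2, 320.7, 183.5]
tcp_rot: [-1.174, 1.263, -1.263]
contact_force: [-1.0, 0.4, 0.4]
width: 1.002
```

Run:
```python
from look import *
look("w5",dict(stamp=(614,320,60,30,52),case=(538,431,28,55,22)))
print(Ro.from_rotvec(env.state()["tcp_rot"]).as_matrix()[:,2])
```

```text
tcp [615.2 320.7 183.5] f [-1.   0.4  0.4] w 1.0016344018677104 t 16.3
stamp 607 rect [616.1 324.1] [20.3 21.2] -4.2 med [616.1 324.6  60.4] lo [606.5 314.3  53.5] hi [625.6 333.4  61.2]
case 7879 rect [540.1 432.4] [54.6 82.6] -11.0 med [540.8 433.8  28.6] lo [511.5 393.   26.7] hi [569.3 468.7  29.3]
[ 1.  -0.1  0. ]
```

>>> servo_tool --steps '[{"dp": [0.0005, 0.0015, -0.04], "delta_rot": [0, 0, 0]}, {"dp": [0.0005, 0.0015, -0.08], "delta_rot": [0, 0, 0]}, {"dp": [0.0005, 0.0015, -0.11], "delta_rot": [0, 0, 0]}, {"dp": [0.0005, 0.0015, -0.13], "delta_rot": [0, 0, 0]}, {"dp": [0.0005, 0.0015, -0.14], "delta_rot": [0, 0, 0]}, {"dp": [0.0005, 0.0015, -0.143], "delta_rot": [0, 0, 0]}, {"dp": [0.0005, 0.0015, -0.143], "delta_rot": [0, 0, 0]}, {"dp": [0.0005, 0.0015, -0.143], "delta_rot": [0, 0, 0]}]'

```text
t: 17.35
ee_pos: [616.3, 322.8, 41.6]
tcp_rot: [-1.172, 1.262, -1.263]
contact_force: [0.6, -0.3, -0.1]
width: 0.996
```

>>> servo_tool --steps '[{"dp": [0, 0, 0], "delta_rot": [0, 0, 0]}, {"dp": [0, 0, 0], "delta_rot": [0, 0, 0]}, {"dp": [0, 0, 0], "delta_rot": [0, 0, 0]}, {"dp": [0, 0, 0], "delta_rot": [0, 0, 0]}, {"dp": [0, 0, 0], "delta_rot": [0, 0, 0]}, {"dp": [0, 0, 0], "delta_rot": [0, 0, 0]}, {"dp": [0, 0, 0], "delta_rot": [0, 0, 0]}, {"dp": [0, 0, 0], "delta_rot": [0, 0, 0]}]' --fingers 1

```text
t: 18.35
ee_pos: [615.8, 322.5, 40.6]
tcp_rot: [-1.173, 1.263, -1.263]
contact_force: [-0.2, 0.2, 2.3]
width: 0.242
```

>>> servo_tool --steps '[{"dp": [0, 0, 0.04], "delta_rot": [0, 0, 0]}, {"dp": [0, -0.005, 0.09], "delta_rot": [0, 0, 0]}, {"dp": [0, -0.03, 0.13], "delta_rot": [0, 0, 0]}, {"dp": [0.002, -0.08, 0.14], "delta_rot": [0, 0, 0]}, {"dp": [0.004, -0.135, 0.14], "delta_rot": [0, 0, 0]}, {"dp": [0.006, -0.19, 0.14], "delta_rot": [0, 0, 0]}, {"dp": [0.008, -0.245, 0.14], "delta_rot": [0, 0, 0]}, {"dp": [0.01, -0.3, 0.14], "delta_rot": [0, 0, 0]}]'

```text
t: 19.35
ee_pos: [625.1, 20.5, 180.1]
tcp_rot: [-1.175, 1.263, -1.263]
contact_force: [0.6, -0.4, 0.1]
width: 0.244
```

>>> servo_tool --steps '[{"dp": [0, -0.05, 0], "delta_rot": [0, 0, 0]}, {"dp": [0, -0.09, 0], "delta_rot": [0, 0, 0]}, {"dp": [0, -0.103, 0], "delta_rot": [0, 0, 0]}, {"dp": [0, -0.103, 0], "delta_rot": [0, 0, 0]}, {"dp": [0, -0.103, 0], "delta_rot": [0, 0, 0]}, {"dp": [0, -0.103, 0], "delta_rot": [0, 0, 0]}, {"dp": [0, -0.103, 0], "delta_rot": [0, 0, 0]}, {"dp": [0, -0.103, 0], "delta_rot": [0, 0, 0]}]'

```text
t: 20.35
ee_pos: [625.7, -80.1, 180.5]
tcp_rot: [-1.174, 1.262, -1.262]
contact_force: [-0.0, 0.3, -0.5]
width: 0.237
```

Run:
```python
from look import *
look("w6",dict(roll=(622,-147,25,40,17),caps=(547,-143,75,70,66)))
```

```text
tcp [625.7 -80.1 180.5] f [-0.   0.3 -0.5] w 0.23694908813538504 t 20.35
roll none
caps 2564 rect [ 561.  -137.7] [16.2 46.7] -4.3 med [ 549.6 -122.3   75.4] lo [ 534.5 -157.6   66.7] hi [569.1 -96.1  76.2]
```

View pics/w6.png

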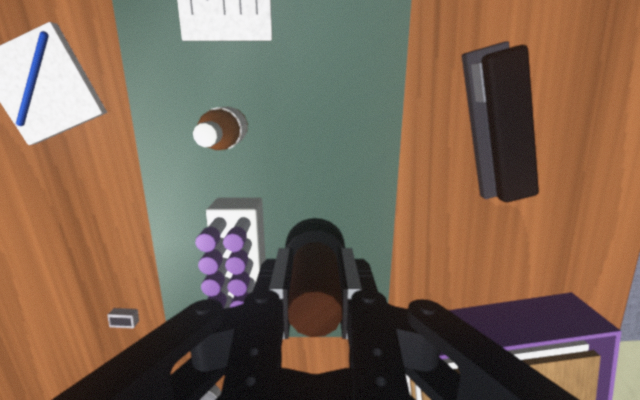

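The stamp is held upright at (315,290), behind and left of the rack. Lower it, opening only half so the fingers stay clear of the rack.

>>> servo_tool --steps '[{"dp": [0, 0, -0.04], "delta_rot": [0, 0, 0]}, {"dp": [0, 0, -0.08], "delta_rot": [0, 0, 0]}, {"dp": [0, 0, -0.105], "delta_rot": [0, 0, 0]}, {"dp": [0, 0, -0.125], "delta_rot": [0, 0, 0]}, {"dp": [0, 0, -0.135], "delta_rot": [0, 0, 0]}, {"dp": [0, 0, -0.139], "delta_rot": [0, 0, 0]}, {"dp": [0, 0, -0.139], "delta_rot": [0, 0, 0]}, {"dp": [0, 0, -0.139], "delta_rot": [0, 0, 0]}]'

```text
t: 21.4
ee_pos: [626.3, -80.6, 42.3]
tcp_rot: [-1.172, 1.262, -1.264]
contact_force: [0.2, -0.1, 0.1]
width: 0.239
```

>>> servo_tool --steps '[{"dp": [0, 0, 0], "delta_rot": [0, 0, 0]}, {"dp": [0, 0, 0], "delta_rot": [0, 0, 0]}, {"dp": [0, 0, 0], "delta_rot": [0, 0, 0]}, {"dp": [0, 0, 0], "delta_rot": [0, 0, 0]}, {"dp": [0, 0, 0.02], "delta_rot": [0, 0, 0]}, {"dp": [0, 0, 0.06], "delta_rot": [0, 0, 0]}, {"dp": [0, 0, 0.11], "delta_rot": [0, 0, 0]}, {"dp": [0, 0, 0.15], "delta_rot": [0, 0, 0]}]' --fingers 0.45

```text
t: 22.4
ee_pos: [626.2, -80.5, 195.0]
tcp_rot: [-1.172, 1.261, -1.264]
contact_force: [0.6, -1.1, 0.7]
width: 0.549
```

Run:
```python
from rig import env
from h import *
W=world(cv2.medianBlur(np.load("top0.npy"),3),env.camera_params("top"))
w=W[150:260,50:150].reshape(-1,3);w=w[(w[:,2]>15)&(w[:,2]<400)];print(np.percentile(w,[1,50,99],0).round(),env.state()['joint_positions'].round(2))
```

```text
[[356. 526.  16.]
 [492. 631.  67.]
 [638. 747.  69.]] [ 0.27  0.78 -0.4   1.6   0.38  0.84 -0.35]
```

>>> servo_tool --steps '[{"dp": [-0.005, 0.05, 0], "delta_rot": [0, 0, -0.03]}, {"dp": [-0.015, 0.11, 0], "delta_rot": [0, 0, -0.06]}, {"dp": [-0.025, 0.17, 0], "delta_rot": [0, 0, -0.09]}, {"dp": [-0.035, 0.23, 0], "delta_rot": [0, 0, -0.119]}, {"dp": [-0.045, 0.285, 0], "delta_rot": [0, 0, -0.119]}, {"dp": [-0.055, 0.335, 0], "delta_rot": [0, 0, -0.119]}, {"dp": [-0.065, 0.38, 0], "delta_rot": [0, 0, -0.119]}, {"dp": [-0.073, 0.42, 0], "delta_rot": [0, 0, -0.119]}]' --fingers 0

```text
t: 23.4
ee_pos: [551.9, 341.7, 193.1]
tcp_rot: [-1.111, 1.348, -1.347]
contact_force: [0.5, -0.1, -0.2]
width: 1.001
```

>>> servo_tool --steps '[{"dp": [-0.007, 0.05, 0], "delta_rot": [0, 0, 0]}, {"dp": [-0.014, 0.091, 0], "delta_rot": [0, 0, 0]}, {"dp": [-0.014, 0.091, -0.02], "delta_rot": [0, 0, 0]}, {"dp": [-0.014, 0.091, -0.04], "delta_rot": [0, 0, 0]}, {"dp": [-0.014, 0.091, -0.045], "delta_rot": [0, 0, 0]}, {"dp": [-0.014, 0.091, -0.045], "delta_rot": [0, 0, 0]}, {"dp": [-0.014, 0.091, -0.045], "delta_rot": [0, 0, 0]}, {"dp": [-0.014, 0.091, -0.045], "delta_rot": [0, 0, 0]}]'

```text
t: 24.4
ee_pos: [539.1, 430.6, 147.2]
tcp_rot: [-1.111, 1.349, -1.349]
contact_force: [-0.7, -0.2, -0.5]
width: 0.998
```

Run:
```python
from look import *
look("w7",dict(case=(538,431,28,55,22)))
print(Ro.from_rotvec(env.state()["tcp_rot"]).as_matrix()[:,2].round(3))
```

```text
tcp [539.1 430.6 147.2] f [-0.7 -0.2 -0.5] w 0.9980626735445585 t 24.4
case 7501 rect [539.7 434.4] [53.7 84.8] -11.1 med [540.1 437.8  28.6] lo [511.5 393.9  27.1] hi [568.5 475.9  29.2]
[ 1.  -0.2  0. ]
```

View pics/w7.png

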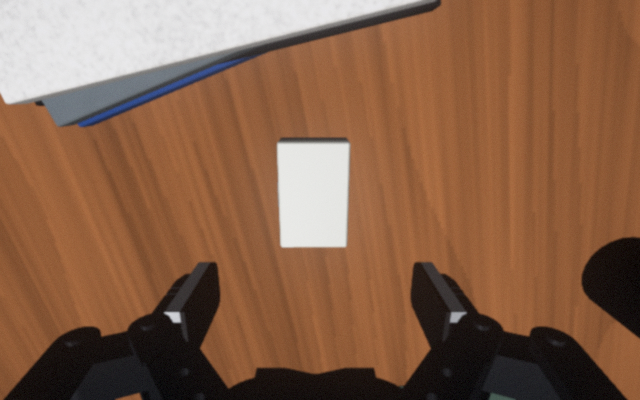

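The case at (314,193) is square between the open fingers, and the books at 69 mm are clear of the camera. Descend and grip.

>>> servo_tool --steps '[{"dp": [0, 0.001, -0.03], "delta_rot": [0, 0, 0]}, {"dp": [0, 0.001, -0.06], "delta_rot": [0, 0, 0]}, {"dp": [0, 0.001, -0.09], "delta_rot": [0, 0, 0]}, {"dp": [0, 0.001, -0.11], "delta_rot": [0, 0, 0]}, {"dp": [0, 0.001, -0.12], "delta_rot": [0, 0, 0]}, {"dp": [0, 0.001, -0.124], "delta_rot": [0, 0, 0]}, {"dp": [0, 0.001, -0.124], "delta_rot": [0, 0, 0]}, {"dp": [0, 0.001, -0.124], "delta_rot": [0, 0, 0]}]'

```text
t: 25.45
ee_pos: [539.2, 431.9, 23.4]
tcp_rot: [-1.11, 1.349, -1.349]
contact_force: [-0.0, -0.2, 0.2]
width: 1.002
```

>>> servo_tool --steps '[{"dp": [0, 0, 0], "delta_rot": [0, 0, 0]}, {"dp": [0, 0, 0], "delta_rot": [0, 0, 0]}, {"dp": [0, 0, 0], "delta_rot": [0, 0, 0]}, {"dp": [0, 0, 0], "delta_rot": [0, 0, 0]}, {"dp": [0, 0, 0], "delta_rot": [0, 0, 0]}, {"dp": [0, 0, 0], "delta_rot": [0, 0, 0]}, {"dp": [0, 0, 0], "delta_rot": [0, 0, 0]}, {"dp": [0, 0, 0], "delta_rot": [0, 0, 0]}]' --fingers 1

```text
t: 26.45
ee_pos: [539.0, 431.8, 23.1]
tcp_rot: [-1.111, 1.349, -1.349]
contact_force: [0.2, -0.1, 5.3]
width: 0.618
```

>>> servo_tool --steps '[{"dp": [0, 0, 0.04], "delta_rot": [0, 0, 0]}, {"dp": [0, -0.005, 0.08], "delta_rot": [0, 0, 0.02]}, {"dp": [0.003, -0.04, 0.09], "delta_rot": [0, 0, 0.04]}, {"dp": [0.007, -0.09, 0.09], "delta_rot": [0, 0, 0.06]}, {"dp": [0.011, -0.14, 0.09], "delta_rot": [0, 0, 0.08]}, {"dp": [0.015, -0.19, 0.09], "delta_rot": [0, 0, 0.1]}, {"dp": [0.02, -0.24, 0.09], "delta_rot": [0, 0, 0.119]}, {"dp": [0.024, -0.29, 0.09], "delta_rot": [0, 0, 0.119]}]'

```text
t: 27.45
ee_pos: [562.3, 139.6, 112.0]
tcp_rot: [-1.175, 1.263, -1.263]
contact_force: [-0.3, 0.2, -1.4]
width: 0.62
```

>>> servo_tool --steps '[{"dp": [0.002, -0.03, 0], "delta_rot": [0, 0, 0]}, {"dp": [0.002, -0.045, 0], "delta_rot": [0, 0, 0]}, {"dp": [0.002, -0.045, 0], "delta_rot": [0, 0, 0]}, {"dp": [0.002, -0.045, 0], "delta_rot": [0, 0, 0]}, {"dp": [0.002, -0.045, 0], "delta_rot": [0, 0, 0]}, {"dp": [0.002, -0.045, 0], "delta_rot": [0, 0, 0]}, {"dp": [0.002, -0.045, 0], "delta_rot": [0, 0, 0]}, {"dp": [0.002, -0.045, 0], "delta_rot": [0, 0, 0]}]'

```text
t: 28.45
ee_pos: [564.6, 96.5, 112.5]
tcp_rot: [-1.174, 1.263, -1.263]
contact_force: [0.4, 0.1, -1.5]
width: 0.623
```

Run:
```python
from look import *
look("w8",dict(case=(565,96,118,60,114)))
# top-camera: case in air vs card
print(Ro.from_rotvec(env.state()["tcp_rot"]).as_matrix()[:,2].round(3))
```

```text
tcp [564.6  96.5 112.5] f [ 0.4  0.1 -1.5] w 0.6232270982903632 t 28.45
case 24898 rect [566.1  99.5] [85.5 86. ] 85.1 med [566.3 105.7 118.1] lo [538.4  60.5 116.4] hi [594.3 140.3 122.5]
[ 1.  -0.1  0. ]
```

View pics/w8.png

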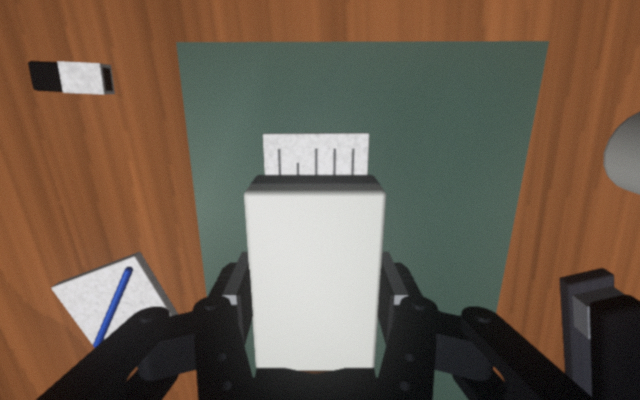

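Run:
```python
from look import *
s=env.state();P=env.camera_params("wrist")
c=onplane([(263,134),(368,134)],P,3,s);m=c.mean(0);print(c,"card centre",m[:2]-52*np.array([.0732,.9973]))
c=onplane([(246,192),(384,192)],P,118,s);m=c.mean(0);print(c,"case centre",m[:2]-42.5*np.array([.0732,.9973]))
```

```text
[[533.9 150.3   3. ]
 [606.5 145.    3. ]] card centre [566.4  95.8]
[[543.7 142.  118. ]
 [594.9 138.3 118. ]] case centre [566.2  97.8]
```

>>> servo_tool --steps '[{"dp": [0, -0.0015, -0.02], "delta_rot": [0, 0, 0]}, {"dp": [0, -0.0015, -0.045], "delta_rot": [0, 0, 0]}, {"dp": [0, -0.0015, -0.065], "delta_rot": [0, 0, 0]}, {"dp": [0, -0.0015, -0.077], "delta_rot": [0, 0, 0]}, {"dp": [0, -0.0015, -0.083], "delta_rot": [0, 0, 0]}, {"dp": [0, -0.0015, -0.086], "delta_rot": [0, 0, 0]}, {"dp": [0, -0.0015, -0.086], "delta_rot": [0, 0, 0]}, {"dp": [0, -0.0015, -0.086], "delta_rot": [0, 0, 0]}]'

```text
t: 29.5
ee_pos: [565.0, 95.0, 27.0]
tcp_rot: [-1.173, 1.262, -1.263]
contact_force: [-0.0, 0.2, -1.9]
width: 0.619
```

>>> servo_tool --steps '[{"dp": [0, 0, 0], "delta_rot": [0, 0, 0]}, {"dp": [0, 0, 0], "delta_rot": [0, 0, 0]}, {"dp": [0, 0, 0], "delta_rot": [0, 0, 0]}, {"dp": [0, 0, 0], "delta_rot": [0, 0, 0]}, {"dp": [0, 0, 0.02], "delta_rot": [0, 0, 0]}, {"dp": [0, 0, 0.06], "delta_rot": [0, 0, 0]}, {"dp": [0, 0, 0.11], "delta_rot": [0, 0, 0]}, {"dp": [0, 0, 0.16], "delta_rot": [0, 0, 0]}]' --fingers 0.1

```text
t: 30.5
ee_pos: [564.3, 94.8, 187.9]
tcp_rot: [-1.174, 1.263, -1.263]
contact_force: [1.7, 0.2, 0.4]
width: 0.899
```

>>> servo_tool --steps '[{"dp": [-0.01, -0.05, 0], "delta_rot": [0, 0, 0]}, {"dp": [-0.021, -0.1, 0], "delta_rot": [0, 0, 0]}, {"dp": [-0.032, -0.15, 0], "delta_rot": [0, 0, 0]}, {"dp": [-0.042, -0.2, 0], "delta_rot": [0, 0, 0]}, {"dp": [-0.053, -0.25, 0], "delta_rot": [0, 0, 0]}, {"dp": [-0.063, -0.3, 0], "delta_rot": [0, 0, 0]}, {"dp": [-0.074, -0.35, 0], "delta_rot": [0, 0, 0]}, {"dp": [-0.082, -0.39, 0], "delta_rot": [0, 0, 0]}]' --fingers 0

```text
t: 31.5
ee_pos: [481.4, -297.6, 186.3]
tcp_rot: [-1.174, 1.264, -1.264]
contact_force: [0.4, 0.2, 0.1]
width: 1.001
```

>>> servo_tool --steps '[{"dp": [-0.007, -0.033, -0.01], "delta_rot": [0, 0, 0]}, {"dp": [-0.007, -0.033, -0.03], "delta_rot": [0, 0, 0]}, {"dp": [-0.007, -0.033, -0.038], "delta_rot": [0, 0, 0]}, {"dp": [-0.007, -0.033, -0.038], "delta_rot": [0, 0, 0]}, {"dp": [-0.007, -0.033, -0.038], "delta_rot": [0, 0, 0]}, {"dp": [-0.007, -0.033, -0.038], "delta_rot": [0, 0, 0]}, {"dp": [-0.007, -0.033, -0.038], "delta_rot": [0, 0, 0]}, {"dp": [-0.007, -0.033, -0.038], "delta_rot": [0, 0, 0]}]'

```text
t: 32.5
ee_pos: [475.7, -328.1, 148.7]
tcp_rot: [-1.174, 1.262, -1.263]
contact_force: [-0.2, 0.9, -0.0]
width: 1.002
```

Run:
```python
from look import *
look("w9",dict(jar=(475,-329,50,35,44)))
```

```text
tcp [ 475.7 -328.1  148.7] f [-0.2  0.9 -0. ] w 1.00168435867548 t 32.5
jar 2764 rect [ 475.9 -328.7] [42.6 43. ] 37.9 med [ 475.9 -327.8   50.7] lo [ 456.8 -348.    46.9] hi [ 494.8 -309.    51.2]
```

View pics/w9.png

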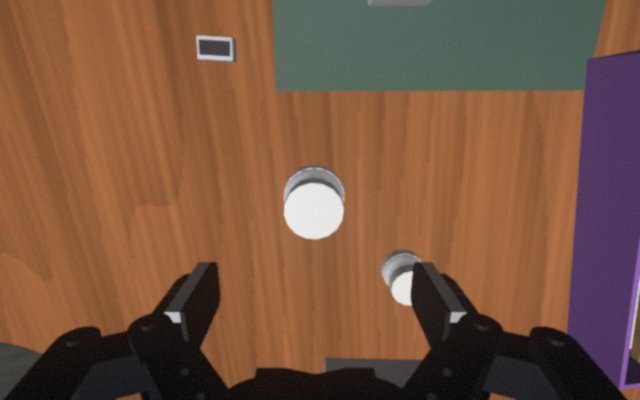

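The large jar at (314,210) is centred between the fingers; the small one at (405,285) is clear. Descend, grip and lift.

>>> servo_tool --steps '[{"dp": [0, -0.001, -0.03], "delta_rot": [0, 0, 0]}, {"dp": [0, -0.001, -0.06], "delta_rot": [0, 0, 0]}, {"dp": [0, -0.001, -0.09], "delta_rot": [0, 0, 0]}, {"dp": [0, -0.001, -0.11], "delta_rot": [0, 0, 0]}, {"dp": [0, -0.001, -0.121], "delta_rot": [0, 0, 0]}, {"dp": [0, -0.001, -0.126], "delta_rot": [0, 0, 0]}, {"dp": [0, -0.001, -0.126], "delta_rot": [0, 0, 0]}, {"dp": [0, -0.001, -0.126], "delta_rot": [0, 0, 0]}]'

```text
t: 33.55
ee_pos: [476.1, -329.4, 23.2]
tcp_rot: [-1.173, 1.262, -1.264]
contact_force: [0.5, 0.5, 0.1]
width: 0.994
```

>>> servo_tool --steps '[{"dp": [0, 0, 0], "delta_rot": [0, 0, 0]}, {"dp": [0, 0, 0], "delta_rot": [0, 0, 0]}, {"dp": [0, 0, 0], "delta_rot": [0, 0, 0]}, {"dp": [0, 0, 0], "delta_rot": [0, 0, 0]}, {"dp": [0, 0, 0], "delta_rot": [0, 0, 0]}, {"dp": [0, 0, 0], "delta_rot": [0, 0, 0]}, {"dp": [0, 0, 0], "delta_rot": [0, 0, 0]}, {"dp": [0, 0, 0], "delta_rot": [0, 0, 0]}]' --fingers 1

```text
t: 34.55
ee_pos: [475.8, -329.2, 23.3]
tcp_rot: [-1.174, 1.262, -1.264]
contact_force: [-1.0, 1.1, 5.6]
width: 0.533
```

>>> servo_tool --steps '[{"dp": [0, 0, 0.05], "delta_rot": [0, 0, 0]}, {"dp": [0, 0, 0.1], "delta_rot": [0, 0, 0]}, {"dp": [0, 0.01, 0.15], "delta_rot": [0, 0, 0]}, {"dp": [0.01, 0.05, 0.16], "delta_rot": [0, 0, 0]}, {"dp": [0.021, 0.1, 0.16], "delta_rot": [0, 0, 0]}, {"dp": [0.032, 0.15, 0.16], "delta_rot": [0, 0, 0]}, {"dp": [0.042, 0.2, 0.16], "delta_rot": [0, 0, 0]}, {"dp": [0.053, 0.25, 0.16], "delta_rot": [0, 0, 0]}]'

```text
t: 35.55
ee_pos: [528.6, -77.6, 182.5]
tcp_rot: [-1.174, 1.263, -1.263]
contact_force: [0.7, 0.3, -1.4]
width: 0.534
```

>>> servo_tool --steps '[{"dp": [0.01, 0.045, 0], "delta_rot": [0, 0, 0]}, {"dp": [0.02, 0.095, 0], "delta_rot": [0, 0, 0]}, {"dp": [0.03, 0.14, 0], "delta_rot": [0, 0, 0]}, {"dp": [0.0365, 0.173, -0.01], "delta_rot": [0, 0, 0]}, {"dp": [0.0365, 0.173, -0.03], "delta_rot": [0, 0, 0]}, {"dp": [0.0365, 0.173, -0.03], "delta_rot": [0, 0, 0]}, {"dp": [0.0365, 0.173, -0.03], "delta_rot": [0, 0, 0]}, {"dp": [0.0365, 0.173, -0.03], "delta_rot": [0, 0, 0]}]'

```text
t: 36.55
ee_pos: [565.6, 93.3, 153.2]
tcp_rot: [-1.172, 1.263, -1.264]
contact_force: [0.6, 0.4, -0.7]
width: 0.529
```

Run:
```python
from look import *
s=env.state();look("w10",dict(case=(565,96,31,60,25),jar=(565,96,s["ee_pos"][2]+27,30,s["ee_pos"][2]+18)))
```

```text
tcp [565.6  93.3 153.2] f [ 0.6  0.4 -0.7] w 0.5287221033979586 t 36.55
case 5906 rect [566.5 103.5] [53.7 72.4] -4.2 med [566.9 109.1  31.6] lo [540.5  74.5  30.2] hi [592.9 138.9  32.2]
jar 12211 rect [567.1  95.5] [42.1 43.4] -9.9 med [566.6  98.5 180.5] lo [540.5  77.3 172.3] hi [591.6 113.9 184.5]
```

View pics/w10.png

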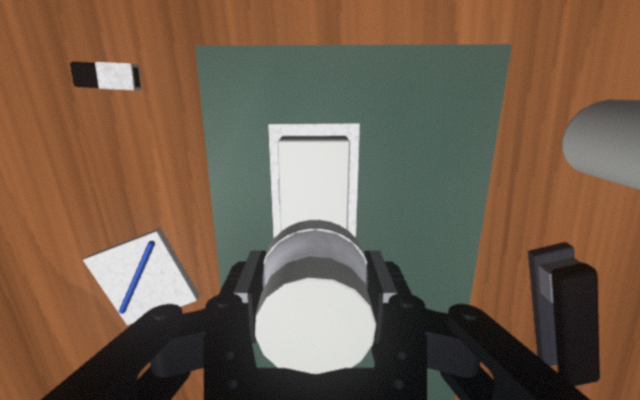

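The case sits centred on the card, with even margins at (314,180), and the jar is upright above it. Lower with a small correction.

>>> servo_tool --steps '[{"dp": [-0.001, 0.0015, -0.025], "delta_rot": [0, 0, 0]}, {"dp": [-0.001, 0.0015, -0.05], "delta_rot": [0, 0, 0]}, {"dp": [-0.001, 0.0015, -0.07], "delta_rot": [0, 0, 0]}, {"dp": [-0.001, 0.0015, -0.085], "delta_rot": [0, 0, 0]}, {"dp": [-0.001, 0.0015, -0.093], "delta_rot": [0, 0, 0]}, {"dp": [-0.001, 0.0015, -0.098], "delta_rot": [0, 0, 0]}, {"dp": [-0.001, 0.0015, -0.098], "delta_rot": [0, 0, 0]}, {"dp": [-0.001, 0.0015, -0.098], "delta_rot": [0, 0, 0]}]'

```text
t: 37.6
ee_pos: [564.5, 95.5, 54.9]
tcp_rot: [-1.173, 1.262, -1.263]
contact_force: [0.3, -0.2, -0.8]
width: 0.532
```

>>> servo_tool --steps '[{"dp": [0, 0, 0], "delta_rot": [0, 0, 0]}, {"dp": [0, 0, 0], "delta_rot": [0, 0, 0]}, {"dp": [0, 0, 0], "delta_rot": [0, 0, 0]}, {"dp": [0, 0, 0], "delta_rot": [0, 0, 0]}, {"dp": [0, 0, 0.02], "delta_rot": [0, 0, 0]}, {"dp": [0, 0, 0.06], "delta_rot": [0, 0, 0]}, {"dp": [0, 0, 0.11], "delta_rot": [0, 0, 0]}, {"dp": [0, 0, 0.16], "delta_rot": [0, 0, 0]}]' --fingers 0.1

```text
t: 38.6
ee_pos: [563.8, 95.3, 215.9]
tcp_rot: [-1.174, 1.263, -1.263]
contact_force: [1.3, -0.8, 0.3]
width: 0.9
```

>>> servo_tool --steps '[{"dp": [-0.03, -0.03, 0.01], "delta_rot": [0, 0, 0]}, {"dp": [-0.07, -0.07, 0.03], "delta_rot": [0, 0, 0]}, {"dp": [-0.1, -0.11, 0.05], "delta_rot": [0, 0, 0]}, {"dp": [-0.12, -0.16, 0.06], "delta_rot": [0, 0, 0]}, {"dp": [-0.13, -0.21, 0.06], "delta_rot": [0, 0, 0]}, {"dp": [-0.13, -0.26, 0.06], "delta_rot": [0, 0, 0]}, {"dp": [-0.13, -0.31, 0.06], "delta_rot": [0, 0, 0]}, {"dp": [-0.13, -0.36, 0.06], "delta_rot": [0, 0, 0]}]'

```text
t: 39.6
ee_pos: [433.8, -266.2, 274.6]
tcp_rot: [-1.174, 1.262, -1.263]
contact_force: [0.3, -0.4, -0.2]
width: 0.899
```

>>> servo_tool --steps '[{"dp": [-0.01, -0.05, 0], "delta_rot": [0, 0, 0]}, {"dp": [-0.02, -0.1, 0], "delta_rot": [0, 0, 0]}, {"dp": [-0.03, -0.15, 0], "delta_rot": [0, 0, 0]}, {"dp": [-0.03, -0.18, 0], "delta_rot": [0, 0, 0]}, {"dp": [-0.03, -0.18, 0], "delta_rot": [0, 0, 0]}, {"dp": [-0.03, -0.18, 0], "delta_rot": [0, 0, 0]}, {"dp": [-0.03, -0.18, 0], "delta_rot": [0, 0, 0]}, {"dp": [-0.03, -0.18, 0], "delta_rot": [0, 0, 0]}]'

```text
t: 40.6
ee_pos: [404.5, -443.6, 274.7]
tcp_rot: [-1.175, 1.262, -1.261]
contact_force: [0.6, -0.7, 0.4]
width: 0.897
```

Run:
```python
from look import *
p,d=env.camera("top");P=env.camera_params("top");p=p[:,:,::-1].copy();W=world(cv2.medianBlur(d,3),P);Z=W[:,:,2]
for n,(x,y,H,r) in dict(jar=(565,96,81,35),case=(565,96,31,60),bottle=(555,-23,75,25),roll=(621,-147,25,40),stamp=(626,-80,60,25),eraser=(413,195,12,30),sharp=(411,-214,12,25),sjar=(547,-404,40,30)).items():
    m=(abs(Z-H)<6)&(np.hypot(W[:,:,0]-x,W[:,:,1]-y)<r)
    if m.sum()<5: print(n,"none");continue
    c,b,a=rect(m,P,H);print(n,c,np.array(b),round(float(a),1),np.median(W[m],0))
q=p[130:260,220:480];cv2.imwrite("pics/end.png",cv2.resize(q,None,fx=3,fy=3,interpolation=2))
```

```text
jar [562.5  94.6] [40.1 40.5] -43.9 [562.7  93.7  80.3]
case [563.3  95.8] [55.  84.9] -4.2 [560.6  93.6  30.6]
bottle [553.2 -24.1] [13.5 13.6] -89.1 [553.4 -24.1  74.2]
roll [ 617.9 -147.6] [48.  48.8] 46.0 [ 617.4 -147.7   24. ]
stamp [624.2 -81.1] [16.7 19.3] 0.9 [624.4 -80.   58.8]
eraser [413.2 194.5] [18.7 45.3] 84.9 [413.6 194.9  12.1]
sharp [ 411.1 -214.4] [16.7 22.5] 89.9 [ 411.  -214.5   11.1]
sjar [ 546.7 -405.5] [27.8 30.5] 1.0 [ 547.1 -405.6   36.8]
```

View pics/end.png

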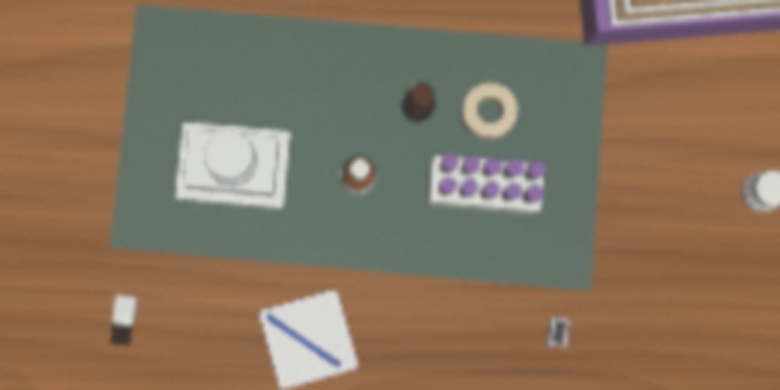

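The crop shows everything standing where it should: case and jar on the card at (232,163), bottle at (358,172), stamp at (419,100), roll at (490,110). The eraser and sharpener have not moved. Handing in.

```bash
python3 -c "
from rig import env
print(env.hand_in())"
```

```text
the job is handed in; nothing more can be done
None
```

I placed all five items and handed the job in at about 41 s of the 128 s allowed; no verdict was reported.

The last top-camera check, measured in that camera's own frame, showed:

| Item | Measured | Limit |
|---|---|---|
| Case from card centre | about 0.5 mm, aligned to about 0.1° | 12 mm, 0.17 rad |
| Jar from case centre | about 1.5 mm | 12 mm |
| Bottle from the midpoint | about 1.5 mm | 15 mm |
| Roll from its target behind the rack | about 1 mm | 15 mm |
| Stamp to roll | about 67 mm | 52 to 82 mm |
| Eraser and sharpener | moved less than 1 mm | 20 mm |

- **Upright and clear:** everything looked upright in the pictures, and the arm was parked clear of the desk items with the gripper empty.
- **Disagreement:** the wrist and top cameras differed by 3–5 mm. I split the difference when grasping, and this is well inside the tolerances.
- **Bottle grasp:** the first move fell short, so I gripped the bottle a few millimetres off centre and allowed for that when placing it. No check failed.

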